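Close the lid of the analyser's reagent well crosswise

TASK

Close the round lid of the reagent well with its four wing knobs, in crisscross order so that the lid never cocks: in a first round turn each knob about 45 degrees clockwise, one knob, then the one opposite it, then the other opposite pair. In a second round, again one opposite pair and then the other, turn each knob until it is firmly seated and clamps the lid on the gasket, going by feel so as not to crush the gasket, and leave the things standing around alone.

Things in the scene. Friction and masses are not known exactly. Their poses are not given: they have to be found in the camera images.
- well: fixed round reagent well: a white 250 x 250 x 30 mm plinth with a 216 mm drum on it, top 50 mm above the table. Origin at the centre of its underside on the table, z up.
- lid: round white lid of the well, 206 mm across, 14 mm thick, held by the four knobs; it hangs a few mm above the gasket at the start and follows the knobs down. Origin at the middle of its thickness, on its centre; z is the lid's normal. A flat grey boss 64 mm across stands 4 mm above its top.
- gasket: flat black rubber gasket disc, 200 mm across, on top of the drum under the lid; origin at the centre of its underside, its upper face is 8 mm above the origin. Its height in the well differs by up to about 1 mm from one time to the next.
- knob_a: black wing knob on the lid, 75 mm from its centre, 45 degrees counter-clockwise from the well's x axis, opposite knob_c. Origin on its turning axis, level with the lid's top face; z up, x along the wing. Wing 46 mm long (x), 10 mm thick (y), 20 to 48 mm above the origin, on a 12 mm stem over a 28 mm washer. Tightens clockwise seen from above; stays where it is left.
- knob_b: black wing knob on the lid, 75 mm from its centre, 135 degrees counter-clockwise from the well's x axis, opposite knob_d. Shape and axes as knob_a. All four knobs: a radian of turn lowers the knob and the lid's edge there by 2 mm; running free takes about 0.08 N m plus 0.05 N m per rad/s. From the start it takes 1.1 to 1.9 rad until the lid's edge under the knob meets the gasket.
- knob_c: black wing knob on the lid, 75 mm from its centre, 225 degrees counter-clockwise from the well's x axis, opposite knob_a. Shape and axes as knob_a. All four knobs, once on the gasket: torque rises about 1 N m and clamping force about 500 N per further radian. Firmly seated is 0.15 to 0.3 N m of torque in all; when let go a knob keeps at most about 60 N of clamping force.
- knob_d: black wing knob on the lid, 75 mm from its centre, 315 degrees counter-clockwise from the well's x axis, opposite knob_b. Shape and axes as knob_a. The gasket under any knob is crushed by more than 140 N of clamping force: about 0.36 N m of torque on the knob, or 0.28 rad past first contact.
- bottle: loose amber glass bottle with black cap, 42 mm across, 85 mm tall, standing near the well; to be left alone. Origin at the centre of its underside.
- beaker: loose glass beaker, 60 mm across, 70 mm tall, standing near the well; to be left alone. Origin at the centre of its underside.
- rack: loose grey rack with capped sample tubes, 70 x 140 mm, 76 mm tall, near the well; to be left alone. Origin at the centre of its underside.

How it is judged:
On the way, in this order (a step that is already met when the one before it is completed fails the run):
1. first round: one opposite pair of knobs has come down by more than 1 mm (about 29 degrees) while the other pair has come down by less than 0.5 mm (((distance of each of knob_a, knob_c from where it was at the start of the episode above 0.001 m and distance of each of knob_b, knob_d from where it was at the start of the episode below 0.0005 m) or (distance of each of knob_b, knob_d from where it was at the start of the episode above 0.001 m and distance of each of knob_a, knob_c from where it was at the start of the episode below 0.0005 m))), for 0.1 s.
2. first round done: all four knobs have come down by more than 1 mm and none clamps the gasket yet (under 5 N) (distance of each of knob_a, knob_b, knob_c, knob_d from where it was at the start of the episode above 0.001 m and contact force between each of knob_a, knob_b, knob_c, knob_d and gasket below 5 N), for 0.1 s.
3. second round: one opposite pair of knobs clamps the gasket with more than 15 N each while the other pair does not yet (under 5 N) (((contact force between each of knob_a, knob_c and gasket above 15 N and contact force between each of knob_b, knob_d and gasket below 5 N) or (contact force between each of knob_b, knob_d and gasket above 15 N and contact force between each of knob_a, knob_c and gasket below 5 N))), for 0.1 s.
At the end, for the whole second after the job is handed in: All four knobs clamp the lid on the gasket with more than 15 N each and are at rest, and the lid is level within 0.012 rad (contact force between each of knob_a, knob_b, knob_c, knob_d and gasket above 15 N and angular speed of each of knob_a, knob_b, knob_c, knob_d below 0.05 rad/s and angle between lid's own z axis and vertical below 0.012 rad); the robot touches nothing.
It fails at once if the gasket is crushed: a knob clamps it with more than 140 N (contact force between any of knob_a, knob_b, knob_c, knob_d and gasket above 140 N).
It fails at once if the lid cocks by more than 0.025 rad (1.4 degrees) (angle between lid's own z axis and vertical above 0.025 rad).
It fails at once if the bottle, the beaker or the rack is moved by more than 15 mm or tipped (distance of any of bottle, beaker, rack from where it was at the start of the episode above 0.015 m or angle between any of bottle, beaker, rack's own z axis and vertical above 0.2 rad).
It also fails if it takes over 72 s, if anything falls off the work surface, if the arm or the gripper's body presses on something with over 40 N, if the wrist force passes 120 N, or if a joint passes its speed limit or range.

ROBOT

A 7-joint arm with a two-finger parallel gripper is mounted at the origin on the work surface. World frame = base frame: x ahead of the robot, y to its left, z up, the work surface at z = 0. Lengths are in m, angles in rad, forces in N, time in s.
With the tool pointing down it reaches from about 0.4 to 0.85 m from the base axis. Payload 10.4 kg.
Tool frame: the origin (TCP) lies on the centre line of the jaws, within the pads' length; the fingertips stand 25 mm ahead of it and the grasp point (between the pads) lies 6 mm ahead of it; z points along the fingers, y is the line along which they close (so a half turn about z gives the same grasp; the last joint's range is limited). The gripper opens to 85 mm and grips with 20 to 120 N. Pads are 22 mm wide; open, the fingers measure 114 mm over their backs; the gripper's body (76 mm by 85 mm) begins 54 mm behind the grasp point. The pads swing forward as they close: fully open they stand 13 mm farther back than shut.
Start: joints at [-1.296, 0.332, -0.065, 1.46, 0.022, 1.35, -0.088], TCP at [0.183, 0.598, 0.256] pointing down, gripper open.
Joint ranges: [-2.6, 2.6], [-0.5, 2.12], [-1.47, 1.34], [0.16, 2.42], [-1.27, 4.41], [0.06, 2.06], [-2.6, 2.6]. Speed limits (rad/s): [2.22, 2.22, 2.79, 2.79, 3.14, 3.14, 3.14].

INTERFACE

Orientations are given as a unit quaternion [x, y, z, w].
In Python, from bench import move_to, servo_line, movej, command_gripper, dwell, inverse_kinematics, read_state, grab_frame, camera_params, MotionError, hand_in gives the robot as it stands. Calls block until the motion is done:
- move_to(position, orientation): joint-space move of the TCP to a pose.
- servo_line(position, orientation=None, vel=0.15): straight line of the TCP; orientation=None keeps the orientation; vel is the mean speed in m/s.
- movej(angles): joint-space move.
- command_gripper(opening, force=None): finger opening in m; force is the grip in N (None keeps the last); returns when the fingers have stopped.
- dwell(seconds).
- inverse_kinematics(position, orientation): joint angles nearest the present ones, or None.
- read_state(): the state.
- grab_frame(name): name is "side" or "top"; returns the picture (400x640x3 uint8, red, green, blue); there is no depth.
- camera_params(name): a dict with "fx", "fy", "cx", "cy" (pixels), "rvec" (rotation vector, rad) and "tvec" (3), from world to camera coordinates, as OpenCV has them. Camera axes: x right, y down, z forward; pixel columns grow to the right and rows downward; lengths in m; the calibration is good to about 2 mm. A picture is of the moment at which its call begins. camera_params takes no time and is no camera call.
A pose or a line that the arm cannot do raises MotionError and nothing moves.
- hand_in(): hands the job in; it is judged then, once.
The state is a dict: "time": time; "q": joint angles; "qvel": joint speeds; "tau": joint torques, N m; "ee_pos": TCP position; "tool_rot": TCP orientation; "contact_force": force on the tool from outside, world axes, zero at the start; "wrist_torque": the same for the moment, N m; "finger_gap": finger opening in m; "finger_force": force on a finger pad.
Only numpy, scipy, OpenCV 4.12 (cv2) and the standard library are available. Lean on these libraries where they do the work, as an engineer would, in place of code of your own. Each camera call takes 0.05 s, during which the arm holds its last target. There are 200 camera calls.

## Working session

There is one attempt and no reset: what is moved stays moved. The work goes in short steps, each a Python script; the robot and the scene stay as the last script left them, time stands still between calls to the robot, and variables do not carry over. Pictures are saved under pics/ and viewed, at most 10 in all, crops included, and the job is handed in when it is done.

```bash
mkdir -p pics; ls; python3 - <<'E'
from bench import *
import cv2
for n in ("top","side"):
    f=grab_frame(n); cv2.imwrite(f"pics/{n}0.png",f[:,:,::-1]); print(n,camera_params(n))
s=read_state(); print(s)
E
```

```text
pics
top {'fx': 381.0495321412785, 'fy': 381.0495321412785, 'cx': 314.11819165871657, 'cy': 197.26633456685005, 'rvec': array([ 2.17007891, -2.11290297,  0.14292521]), 'tvec': array([-0.02736991,  0.58751812,  1.01301221])}
side {'fx': 477.83617864186164, 'fy': 477.83617864186164, 'cx': 318.0739845581689, 'cy': 190.07990909187743, 'rvec': array([ 2.01434443, -0.60863523,  0.32669482]), 'tvec': array([-0.51595609,  0.23497719,  1.00263822])}
{'time': 0.1, 'q': array([-1.29561286,  0.3328136 , -0.06473575,  1.46086558,  0.02162849,
        1.34988837, -0.08851109]), 'qvel': array([-0.00100731, -0.00061926, -0.00030373, -0.00241872, -0.00125314,
        0.0003174 , -0.00035888]), 'tau': array([ 8.92282242e-04, -6.26749778e+01,  4.87489044e-02, -3.92425919e+01,
        1.61891570e-02,  7.01601530e-03, -1.94621236e-06]), 'ee_pos': array([0.18327666, 0.59720549, 0.25558855]), 'tool_rot': array([ 1.48318272e-01,  9.88939473e-01, -6.36398626e-04, -5.82222188e-05]), 'contact_force': array([ 1.002125  ,  0.36623751, -0.29196348]), 'wrist_torque': array([-0.00947865, -0.02859637,  0.00571455]), 'finger_force': 0.0, 'finger_gap': 0.08519689483092738}
```

View pics/top0.png

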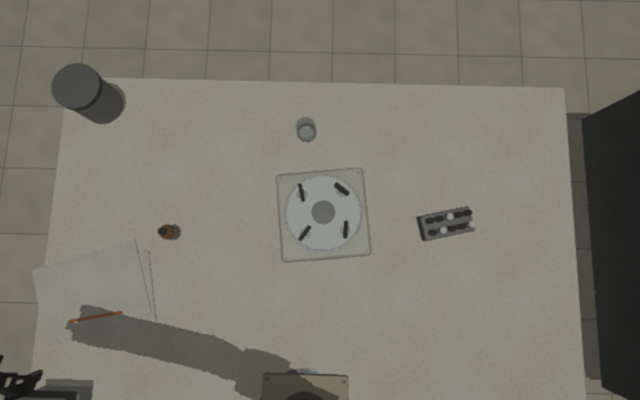

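View pics/side0.png

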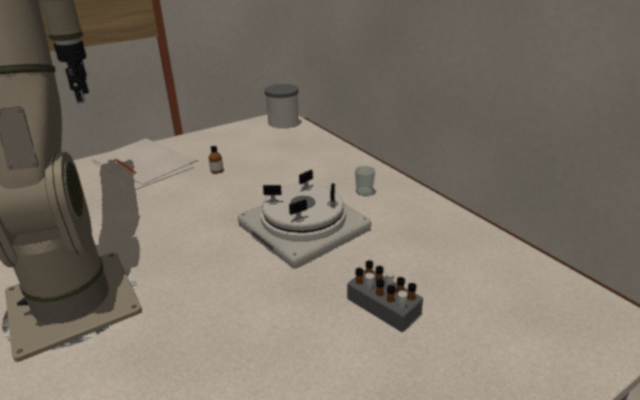

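The top view shows the lid centre near (323,213) with knobs at about (301,192), (342,188), (346,230) and (305,233). The bottle, beaker and rack stand well clear of it. The side view shows all four wings upright. Next I measure the knobs.

```bash
cat > vis.py <<'E'
import numpy as np, cv2
from bench import camera_params
def cam(n):
    p=camera_params(n); K=np.array([[p['fx'],0,p['cx']],[0,p['fy'],p['cy']],[0,0,1]])
    R=cv2.Rodrigues(p['rvec'])[0]; return K,R,p['tvec'],-R.T@p['tvec']
def ray(n,uv,z):
    K,R,t,C=cam(n); d=R.T@np.linalg.inv(K)@np.array([*uv,1.]); return C+d*(z-C[2])/d[2]
def proj(n,X):
    K,R,t,C=cam(n); x=K@(R@np.array(X)+t); return x[:2]/x[2]
E
python3 - <<'E'
from vis import *
print("C",cam('top')[3],cam('side')[3])
im=cv2.imread('pics/top0.png'); g=im.max(2)
roi=np.zeros_like(g); cv2.circle(roi,(323,213),36,255,-1)
m=((g<75)&(roi>0)).astype(np.uint8)
n,l,st,ce=cv2.connectedComponentsWithStats(m)
for i in range(1,n):
    if st[i,4]<15: continue
    ys,xs=np.nonzero(l==i)
    P=np.array([ray('top',(x,y),0.115)[:2] for x,y in zip(xs,ys)])
    c=P.mean(0); w,v=np.linalg.eigh(np.cov(P.T)); d=v[:,1]
    print(st[i,4],ce[i],c.round(4),'ang',np.degrees(np.arctan2(d[1],d[0])).round(1),'L,W',np.sqrt(12*w).round(4))
hsv=im
m2=((g>85)&(g<135)&(cv2.circle(np.zeros_like(g),(323,213),16,255,-1)>0)).astype(np.uint8)
n,l,st,ce=cv2.connectedComponentsWithStats(m2); i=1+st[1:,4].argmax()
print('boss',st[i],ce[i],ray('top',ce[i],0.079)); print(g[213,280:370])
v=cv2.resize(im[160:270,265:380],None,fx=5,fy=5,interpolation=cv2.INTER_CUBIC)
s=cv2.imread('pics/side0.png')[155:265,230:380]; 
cv2.imwrite('pics/crop.png',v)
E
```

```text
C [ 0.43674179 -0.02504075  1.08662319] [ 0.03389981 -0.92230845  0.68913446]
72 [341.19444444 188.75      ] [ 0.6016 -0.0819] ang 53.0 L,W [0.0119 0.0404]
48 [301.33333333 192.875     ] [0.5881 0.0207] ang -169.3 L,W [0.0084 0.0381]
63 [345.17460317 228.92063492] [ 0.4982 -0.0938] ang 176.9 L,W [0.0098 0.0413]
55 [304.21818182 232.65454545] [0.486  0.0101] ang 144.8 L,W [0.0085 0.0413]
boss [311 200  25  25 479] [322.88308977 211.87682672] [ 0.54411923 -0.03649828  0.079     ]
[127 134 136 131 123 129 142 149 149 149 149 149 150 149 149 149 149 150
 148 150 149 149 149 148 149 149 149 149 150 150 144 125 105 101 102 102
 103 103 103 103 102 104 103 105 102 102 102 104 103 102 103 101 101 101
 110 132 148 150 150 149 150 149 149 149 149 150 150 149 150 149 149 149
 149 149 149 150 149 150 149 145 133 125 131 136 136 126 116 124 142 146]
```

View pics/crop.png

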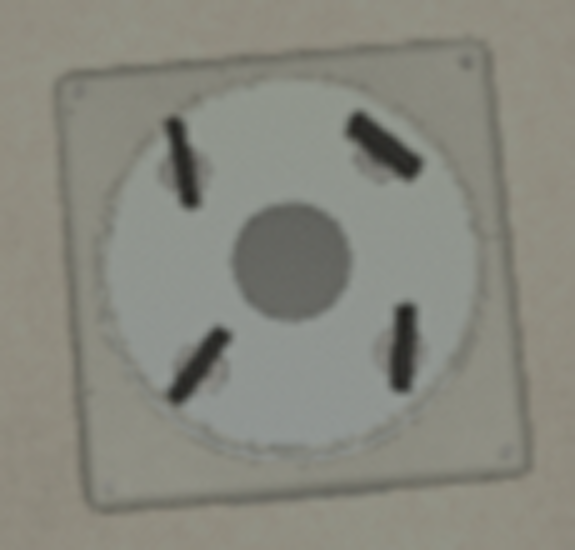

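The top view agrees with the given geometry. The boss centre and the mean of the four knobs match within 1 mm, at (0.544, -0.036), and the well yaw is about 6.6°. I'll check the height in the side view and then plan the joint ranges.

```bash
cat > kn.py <<'E'
import numpy as np
from scipy.spatial.transform import Rotation as Ro
from bench import *
C=np.array([0.544,-0.0365]); Y=np.radians(6.6)
P=[C+0.075*np.array([np.cos(Y+a),np.sin(Y+a)]) for a in np.radians([-45,45,225,135])]
A=np.radians([53.0,10.7,176.9,144.8])   # order K1,K2,K3,K4 ; pairs (0,3),(1,2)
Z=0.118
def quat(psi):
    c,s=np.cos(psi),np.sin(psi)
    return Ro.from_matrix(np.array([[c,s,0],[s,-c,0],[0,0,-1.]])).as_quat()
E
python3 - <<'E'
from kn import *; from vis import *
for i in range(4):
    for k in (0,1):
        o=[]
        for d in (0,.8,2.2):
            q=inverse_kinematics([*P[i],Z],quat(A[i]+k*np.pi-d)); o.append(None if q is None else np.round(q,2).tolist())
        print(i,k,*o,sep='\n  ')
im=cv2.imread('pics/side0.png'); g=im.max(2)
roi=np.zeros_like(g); roi[160:225,255:345]=1
m=((g<45)&(roi>0)).astype(np.uint8)
n,l,st,ce=cv2.connectedComponentsWithStats(m)
for i in range(1,n):
    if st[i,4]>15: print(st[i],ce[i])
for i in range(4): print(i,[proj('side',[*P[i],z]).round(1) for z in (0.095,.109,0.123)])
E
```

```text
0
  0
  [-0.58, 0.53, 0.84, 1.7, -0.44, 1.11, -0.25]
  [-0.58, 0.53, 0.85, 1.7, -0.44, 1.11, -1.05]
  [-0.76, 0.71, 1.16, 1.71, -0.69, 1.2, -2.27]
0
  1
  [0.93, 0.78, -1.25, 1.62, 0.76, 1.31, 2.06]
  [-0.5, 0.49, 0.72, 1.7, -0.36, 1.09, 2.03]
  [-0.58, 0.53, 0.84, 1.7, -0.43, 1.11, 0.69]
1
  0
  [-0.65, 0.43, 0.67, 1.74, -0.3, 1.07, -1.26]
  [-0.97, 0.66, 1.16, 1.76, -0.66, 1.17, -1.79]
  [0.78, 0.74, -1.25, 1.67, 0.73, 1.28, 2.09]
1
  1
  [-0.54, 0.41, 0.53, 1.74, -0.23, 1.06, 1.82]
  [-0.57, 0.41, 0.57, 1.74, -0.25, 1.06, 1.04]
  [-0.61, 0.42, 0.61, 1.74, -0.27, 1.07, -0.35]
2
  0
  [-0.62, 0.25, 0.81, 1.97, -0.22, 1.01, 1.81]
  [-0.68, 0.27, 0.89, 1.97, -0.25, 1.01, 1.04]
  [-0.67, 0.27, 0.87, 1.97, -0.24, 1.01, -0.37]
2
  1
  [-0.65, 0.26, 0.85, 1.97, -0.23, 1.01, -1.32]
  [-0.89, 0.4, 1.18, 1.97, -0.42, 1.05, -1.95]
  [1.01, 0.39, -1.05, 1.89, 0.38, 1.08, 2.27]
3
  0
  [-0.71, 0.17, 0.64, 2.01, -0.12, 1.0, 0.95]
  [-0.72, 0.17, 0.66, 2.01, -0.13, 1.0, 0.16]
  [-0.75, 0.18, 0.69, 2.01, -0.13, 1.0, -1.23]
3
  1
  [-1.15, 0.31, 1.18, 2.03, -0.34, 1.02, -1.98]
  None
  [-0.66, 0.17, 0.59, 2.01, -0.11, 1.0, 1.89]
[300 171  12  12 102] [305.38235294 176.74509804]
[331 185   3  16  40] [332.2 192.9]
[264 186  17   9 136] [271.66911765 189.72794118]
[290 200  17  14 168] [297.93452381 206.29166667]
0 [array([331.5, 196.2]), array([331.5, 191.3]), array([331.4, 186.3])]
1 [array([304.8, 180.8]), array([304.7, 176.1]), array([304.5, 171.3])]
2 [array([297.2, 211.5]), array([297. , 206.3]), array([296.7, 201.2])]
3 [array([271.3, 194.4]), array([270.9, 189.5]), array([270.5, 184.5])]
```

The side view agrees within about 1 mm, including the height. I'll start with knob 0: approach, grip, and check the forces and timing.

```bash
cat >> kn.py <<'E'
def rep(tag):
    s=read_state(); a=Ro.from_quat(s['tool_rot']).as_matrix()[:2,0]
    print(tag,'t%.2f'%s['time'],'p',s['ee_pos'].round(4),'psi %.3f'%np.arctan2(a[1],a[0]),'q7 %.3f'%s['q'][6],'F',s['contact_force'].round(1),
      'M',s['wrist_torque'].round(3),'tau7 %.3f'%s['tau'][6],'gap %.4f'%s['finger_gap'],'ff %.1f'%s['finger_force']); return s
E
python3 - <<'E'
from kn import *
i=0;psi=A[0]
move_to([*P[i],0.185],quat(psi)); rep('above')
command_gripper(0.04,20); rep('grip')
servo_line([*P[i],Z],vel=0.12); rep('down')
command_gripper(0.0,20); rep('closed')
dwell(0.1); rep('wait')
E
```

```text
above t2.92 p [ 0.603  -0.0819  0.1849] psi 0.927 q7 -0.324 F [ 0.1 -0.  -0.5] M [-0.027  0.015 -0.013] tau7 -0.001 gap 0.0855 ff 0.0
grip t3.43 p [ 0.6028 -0.0831  0.185 ] psi 0.925 q7 -0.324 F [-0.3  0.4  0.1] M [0.042 0.004 0.006] tau7 0.000 gap 0.0400 ff 0.0
down t4.14 p [ 0.6031 -0.0833  0.1186] psi 0.925 q7 -0.284 F [-0.5  0.7  0.3] M [ 0.017 -0.017  0.007] tau7 0.017 gap 0.0400 ff 0.0
closed t4.51 p [ 0.604  -0.0838  0.1191] psi 0.925 q7 -0.284 F [ 5.1 -2.7 -0.1] M [-0.55  -0.963 -0.083] tau7 0.072 gap 0.0095 ff 23.6
wait t4.61 p [ 0.604  -0.0838  0.119 ] psi 0.925 q7 -0.284 F [ 4.9 -2.1 -0.2] M [-0.519 -0.949 -0.031] tau7 0.073 gap 0.0096 ff 23.6
```

```bash
cat >> kn.py <<'E'
def turn(pos,psi,z,tag=''):
    q=inverse_kinematics([*pos,z],quat(psi)); movej(q); return rep(tag)
E
python3 - <<'E'
from kn import *
p=np.array([0.604,-0.0838]); s=read_state(); 
turn(p,A[0]-0.4,Z-0.0008,'t.4'); turn(p,A[0]-0.8,Z-0.0016,'t.8')
command_gripper(0.04); rep('open')
servo_line([*p,0.175],vel=0.2); rep('up')
E
```

```text
t.4 t5.04 p [ 0.604  -0.0835  0.1182] psi 0.525 q7 -0.639 F [-3.9  1.   8.3] M [ 0.429  0.88  -0.097] tau7 -0.254 gap 0.0096 ff 24.8
t.8 t5.47 p [ 0.6039 -0.0829  0.1173] psi 0.125 q7 -0.992 F [-5.   3.   9.2] M [ 0.772  1.173 -0.05 ] tau7 -0.250 gap 0.0096 ff 25.0
open t5.88 p [ 0.604  -0.0838  0.1164] psi 0.125 q7 -0.991 F [-0.2 -0.5  0.1] M [-0.006  0.015  0.001] tau7 0.000 gap 0.0400 ff 0.0
up t6.32 p [ 0.6043 -0.0838  0.1756] psi 0.125 q7 -1.028 F [ 0.1 -0.3 -0.5] M [ 0.018 -0.057  0.024] tau7 -0.051 gap 0.0400 ff 0.0
```

```bash
cat >> kn.py <<'E'
def avg(tag,n=8,dt=0.02):
    L=[]
    for _ in range(n): L.append(read_state()); dwell(dt)
    s=L[-1]; a=Ro.from_quat(s['tool_rot']).as_matrix()[:2,0]
    m=lambda k:np.mean([x[k] for x in L],0); sd=np.std([x['wrist_torque'][2] for x in L])
    print(tag,'t%.2f'%s['time'],'p',m('ee_pos').round(4),'psi %.3f'%np.arctan2(a[1],a[0]),'F',m('contact_force').round(1),'Mz %.3f sd %.3f'%(m('wrist_torque')[2],sd),
      'tau7 %.3f'%np.mean([x['tau'][6] for x in L]),'gap %.4f'%s['finger_gap']); return m('wrist_torque')[2]
E
python3 - <<'E'
from kn import *; import cv2
i=3;p=P[3]+[0.0,0.0]
move_to([*p,0.175],quat(A[i])); rep('above')
servo_line([*p,Z],vel=0.15); rep('down')
im=grab_frame('top'); cv2.imwrite('pics/top1.png',im[160:270,265:380,::-1].repeat(5,0).repeat(5,1))
command_gripper(0.0,20); avg('closed')
for k in (1,2): turn(p,A[i]-0.4*k,Z-0.0008*k,'t'); avg('a')
E
```

```text
above t8.00 p [0.4852 0.0099 0.1748] psi 2.526 q7 0.898 F [-0.1  0.3  0.1] M [-0.011  0.058  0.019] tau7 0.041 gap 0.0401 ff 0.0
down t8.53 p [0.4855 0.0099 0.1184] psi 2.527 q7 0.951 F [-0.6 -0.3  0.6] M [ 0.006  0.018 -0.003] tau7 0.047 gap 0.0399 ff 0.0
closed t9.07 p [0.4866 0.0114 0.1191] psi 2.528 F [3.3 4.5 0.2] Mz 0.064 sd 0.012 tau7 -0.075 gap 0.0094
t t9.54 p [0.4869 0.0118 0.1183] psi 2.128 q7 0.562 F [ 5.3  5.8 -1.1] M [ 1.246 -1.135 -0.044] tau7 -0.249 gap 0.0098 ff 22.4
a t9.66 p [0.487  0.0118 0.1183] psi 2.128 F [ 5.2  5.8 -1.4] Mz -0.069 sd 0.020 tau7 -0.039 gap 0.0096
t t10.13 p [0.4873 0.0121 0.1175] psi 1.728 q7 0.175 F [ 7.3  7.  -3.9] M [ 1.419 -1.725 -0.089] tau7 -0.256 gap 0.0095 ff 22.1
a t10.25 p [0.4873 0.012  0.1175] psi 1.729 F [ 7.7  6.4 -4.5] Mz -0.034 sd 0.037 tau7 -0.047 gap 0.0095
```

View pics/top1.png

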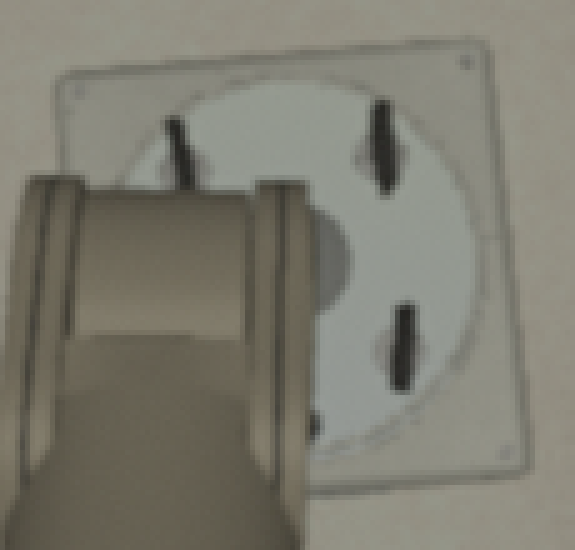

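Knob 0 turned about 45° as intended. The contact offsets from knobs 0 and 3 give refined axes 149.9 mm apart, against a nominal 150 mm. I'll update the centre and do the other pair.

```bash
sed -i 's/^C=.*/C=np.array([0.5461,-0.0361]); Y=np.radians(6.36)/' kn.py
python3 - <<'E'
from kn import *; import cv2
command_gripper(0.04); servo_line([*read_state()['ee_pos'][:2],0.175],vel=0.2)
for i,k in ((1,np.pi),(2,0)):
    p=P[i]; a=A[i]+k
    move_to([*p,0.175],quat(a))
    servo_line([*p,Z],vel=0.15); rep('down')
    command_gripper(0.0,20); avg('closed')
    turn(p,a-0.4,Z-0.0008,'t'); turn(p,a-0.8,Z-0.0016,'t'); avg('a')
    command_gripper(0.04); servo_line([*p,0.175],vel=0.2); rep('up')
E
```

```text
down t13.13 p [0.5931 0.0224 0.1185] psi -2.955 q7 1.829 F [-0.4 -0.8  1. ] M [-0.049 -0.012  0.069] tau7 0.022 gap 0.0396 ff 0.0
closed t13.62 p [0.5936 0.0227 0.1191] psi -2.955 F [-0.4  0.8  6.4] Mz 0.066 sd 0.026 tau7 -0.061 gap 0.0096
t t14.07 p [0.5936 0.0227 0.1182] psi 2.928 q7 1.460 F [-0.2  0.3  7.3] M [ 0.105  0.106 -0.139] tau7 -0.233 gap 0.0097 ff 22.6
t t14.52 p [0.5936 0.0226 0.1174] psi 2.528 q7 1.095 F [-0.9 -0.5  6.1] M [ 0.09   0.19  -0.077] tau7 -0.230 gap 0.0092 ff 22.7
a t14.63 p [0.5936 0.0226 0.1174] psi 2.528 F [-0.9 -0.   6.7] Mz -0.099 sd 0.031 tau7 -0.007 gap 0.0094
up t15.49 p [0.5932 0.0226 0.1755] psi 2.528 q7 1.059 F [-0.6 -0.9 -1.1] M [ 0.072 -0.012 -0.016] tau7 -0.049 gap 0.0399 ff 0.0
down t16.70 p [ 0.4997 -0.0944  0.1181] psi 3.088 q7 1.777 F [ 0.5 -0.2 -0.1] M [ 0.023 -0.033  0.018] tau7 0.043 gap 0.0398 ff 0.0
closed t17.18 p [ 0.5    -0.0945  0.1189] psi 3.088 F [-0.8  1.   6.3] Mz 0.062 sd 0.027 tau7 -0.064 gap 0.0097
t t17.65 p [ 0.4999 -0.0946  0.1181] psi 2.687 q7 1.399 F [-1.4  1.5  7.4] M [ 0.201  0.245 -0.13 ] tau7 -0.222 gap 0.0097 ff 25.5
t t18.10 p [ 0.4999 -0.0946  0.1173] psi 2.287 q7 1.024 F [-1.1  1.   8. ] M [ 0.162  0.256 -0.149] tau7 -0.228 gap 0.0092 ff 25.6
a t18.22 p [ 0.4999 -0.0946  0.1173] psi 2.287 F [-1.3  0.9  7.3] Mz -0.099 sd 0.030 tau7 -0.012 gap 0.0095
up t19.07 p [ 0.4996 -0.0945  0.1755] psi 2.288 q7 0.953 F [ 0.4 -0.2 -0.2] M [ 0.014 -0.008 -0.061] tau7 -0.097 gap 0.0396 ff 0.0
```

Round one is done and the refined axes fit, with lateral forces under 2 N. For round two I'll turn in small steps and watch the torque, starting with knob 0.

```bash
cat >> kn.py <<'E'
def seat(i,k,first=0.2,step=0.05,cap=1.3,exc=0.11):
    p=P[i]; a=A[i]-0.8+k; z=Z-0.0016
    move_to([*p,0.175],quat(a)); servo_line([*p,z],vel=0.15)
    command_gripper(0.0,20); d=first; B=[]
    while d<=cap:
        movej(inverse_kinematics([*p,z-0.002*d],quat(a-d)))
        L=[]
        for _ in range(8): dwell(0.015); L.append(read_state())
        m=-np.mean([x['wrist_torque'][2] for x in L]); tau=np.mean([x['tau'][6] for x in L[4:]])
        b=np.median(B) if len(B)>=2 else 0.09
        r=Ro.from_quat(L[-1]['tool_rot']).as_matrix()[:2,0]
        print(i,'d %.2f'%d,'t%.2f'%L[-1]['time'],'m %.3f'%m,'base %.3f'%b,'tau %.3f'%tau,'psi err %.3f'%np.angle(np.exp(1j*(np.arctan2(r[1],r[0])-a+d))),'F',L[-1]['contact_force'].round(1))
        if m-b>exc: return d
        if m-b<0.04: B.append(m)
        d=round(d+step,3)
    print('CAP'); return None
def release(i):
    command_gripper(0.04); servo_line([*P[i],0.175],vel=0.2); rep('up')
E
python3 - <<'E'
from kn import *
print(seat(0,np.pi))
E
```

```text
0 d 0.20 t21.38 m 0.106 base 0.090 tau 0.058 psi err 0.000 F [-2.4  0.8  7. ]
0 d 0.25 t21.76 m 0.090 base 0.090 tau 0.079 psi err 0.000 F [-2.3  2.   7.2]
0 d 0.30 t22.14 m 0.101 base 0.098 tau 0.079 psi err 0.000 F [-2.1  1.1  5.6]
0 d 0.35 t22.52 m 0.091 base 0.101 tau 0.079 psi err -0.000 F [-2.1  1.3  7.1]
0 d 0.40 t22.91 m 0.113 base 0.096 tau 0.079 psi err 0.000 F [-1.9  0.1  6.6]
0 d 0.45 t23.29 m 0.102 base 0.101 tau 0.079 psi err 0.000 F [-2.   1.2  6.7]
0 d 0.50 t23.68 m 0.105 base 0.101 tau 0.079 psi err 0.000 F [-1.7  0.8  7.5]
0 d 0.55 t24.06 m 0.090 base 0.102 tau 0.079 psi err 0.000 F [-1.   0.9  7.3]
0 d 0.60 t24.44 m 0.102 base 0.101 tau 0.079 psi err 0.000 F [-2.1  2.1  7.2]
0 d 0.65 t24.82 m 0.099 base 0.102 tau 0.079 psi err 0.000 F [-1.3  1.   7.5]
0 d 0.70 t25.21 m 0.083 base 0.101 tau 0.079 psi err 0.000 F [-1.5  1.4  7.4]
0 d 0.75 t25.59 m 0.077 base 0.101 tau 0.079 psi err 0.000 F [-1.9  1.1  6.5]
0 d 0.80 t25.98 m 0.090 base 0.100 tau 0.079 psi err 0.000 F [-1.9  1.4  7.7]
0 d 0.85 t26.36 m 0.077 base 0.099 tau 0.072 psi err 0.000 F [-2.1  0.7  9. ]
0 d 0.90 t26.74 m 0.046 base 0.095 tau 0.038 psi err 0.000 F [-2.4  1.1  8.8]
0 d 0.95 t27.12 m 0.018 base 0.091 tau 0.005 psi err 0.000 F [-1.9  1.9  8.2]
0 d 1.00 t27.51 m -0.018 base 0.091 tau -0.028 psi err 0.000 F [-2.1  0.9  9.6]
0 d 1.05 t27.89 m -0.043 base 0.090 tau -0.047 psi err 0.000 F [-3.1  1.7  9.6]
0 d 1.10 t28.27 m -0.057 base 0.090 tau -0.079 psi err 0.000 F [-2.7  2.1 10.8]
0 d 1.15 t28.66 m -0.085 base 0.090 tau -0.103 psi err 0.000 F [-3.9  1.6 10.4]
0 d 1.20 t29.04 m -0.139 base 0.090 tau -0.137 psi err 0.001 F [-3.6  1.6 11.3]
0 d 1.25 t29.43 m -0.191 base 0.090 tau -0.193 psi err 0.001 F [-3.9  1.6 12.1]
0 d 1.30 t29.81 m -0.225 base 0.086 tau -0.230 psi err 0.001 F [-4.3  1.5 12.6]
CAP
None
```

The static torque sign was opposite to what I assumed. The joint torque shows the gasket contact began near d≈0.85, so I'm past the target and back off right away in small steps, watching the torque.

```bash
python3 - <<'E'
from kn import *
p=P[0]; a=A[0]-0.8+np.pi; z=Z-0.0016
def rd(t):
    L=[]
    for _ in range(8): dwell(0.015); L.append(read_state())
    print(t,'t%.2f'%L[-1]['time'],'tau',np.round([x['tau'][6] for x in L],3),'Mz %.3f'%np.mean([x['wrist_torque'][2] for x in L]))
rd('hold')
for d in (1.28,1.25,1.20): movej(inverse_kinematics([*p,z-0.002*d],quat(a-d))); rd(d)
E
```

```text
hold t29.94 tau [-0.222 -0.221 -0.221 -0.221 -0.221 -0.22  -0.22  -0.22 ] Mz 0.211
1.28 t30.32 tau [-0.149 -0.171 -0.184 -0.193 -0.198 -0.201 -0.203 -0.205] Mz 0.216
1.25 t30.71 tau [-0.076 -0.108 -0.129 -0.142 -0.15  -0.154 -0.157 -0.159] Mz 0.174
1.2 t31.09 tau [ 0.05  -0.001 -0.033 -0.053 -0.066 -0.073 -0.078 -0.081] Mz 0.110
```

```bash
cat >> kn.py <<'E'
def steps(i,k,ds,n=6):
    p=P[i]; a=A[i]-0.8+k; z=Z-0.0016
    for d in ds:
        movej(inverse_kinematics([*p,z-0.002*d],quat(a-d))); s0=read_state()
        L=[]
        for _ in range(n): dwell(0.02); L.append(read_state())
        print(i,d,'t%.2f'%L[-1]['time'],'tau0 %.3f'%s0['tau'][6],'tau',np.round([x['tau'][6] for x in L[::2]],3),'Mz %.3f'%np.mean([x['wrist_torque'][2] for x in L]),'gap %.4f'%L[-1]['finger_gap'])
E
python3 - <<'E'
from kn import *
steps(0,np.pi,(1.15,1.10,1.05,1.0,1.02,1.04))
E
```

```text
0 1.15 t31.44 tau0 0.144 tau [ 0.064 -0.02  -0.052] Mz 0.054 gap 0.0095
0 1.1 t31.79 tau0 0.152 tau [ 0.072 -0.011 -0.044] Mz 0.058 gap 0.0096
0 1.05 t32.14 tau0 0.145 tau [ 0.066 -0.018 -0.051] Mz 0.061 gap 0.0099
0 1.0 t32.49 tau0 0.148 tau [ 0.069 -0.015 -0.048] Mz 0.088 gap 0.0097
0 1.02 t32.84 tau0 -0.145 tau [-0.112 -0.076 -0.062] Mz 0.059 gap 0.0095
0 1.04 t33.19 tau0 -0.200 tau [-0.167 -0.131 -0.117] Mz 0.117 gap 0.0097
```

The torque loop is consistent with contact near d≈1.18. There τ is about 0.08 N m of friction, and it rises at about 1 N m/rad beyond, to about 0.22 N m at d = 1.30, inside the 0.15–0.3 band. I'll re-seat knob 0 to τ≈0.2, then let go.

```bash
python3 - <<'E'
from kn import *
steps(0,np.pi,(1.12,1.2,1.25,1.29))
E
```

```text
0 1.12 t33.54 tau0 -0.423 tau [-0.301 -0.165 -0.109] Mz 0.079 gap 0.0097
0 1.2 t33.89 tau0 -0.445 tau [-0.323 -0.188 -0.133] Mz 0.111 gap 0.0095
0 1.25 t34.24 tau0 -0.377 tau [-0.295 -0.206 -0.171] Mz 0.163 gap 0.0096
0 1.29 t34.59 tau0 -0.426 tau [-0.361 -0.289 -0.261] Mz 0.248 gap 0.0096
```

```bash
cat >> kn.py <<'E'
def seat2(i,k,first=0.6,cap=1.4,stop=0.17):
    p=P[i]; a=A[i]-0.8+k; z=Z-0.0016
    move_to([*p,0.175],quat(a)); servo_line([*p,z],vel=0.15); command_gripper(0.0,20)
    d=first; H=[]
    while d<=cap:
        movej(inverse_kinematics([*p,z-0.002*d],quat(a-d))); dwell(0.03)
        L=[]
        for _ in range(8): dwell(0.01); L.append(read_state())
        m=np.mean([x['wrist_torque'][2] for x in L]); H.append((d,round(m,3),round(L[-1]['tau'][6],3)))
        if m>=stop: break
        d=round(d+(0.08 if m<-0.04 else 0.04),3)
    print(i,H,'t%.2f'%L[-1]['time'],'F',L[-1]['contact_force'].round(1)); return m>=stop
E
python3 - <<'E'
from kn import *
release(0)
if seat2(3,0): release(3)
E
```

```text
up t35.45 p [ 0.6049 -0.0829  0.1754] psi 1.977 q7 0.819 F [ 0.2  0.3 -0.2] M [0.04  0.039 0.   ] tau7 -0.050 gap 0.0402 ff 0.0
3 [(0.6, np.float64(-0.089), np.float64(0.08)), (0.68, np.float64(-0.076), np.float64(0.069)), (0.76, np.float64(-0.111), np.float64(0.069)), (0.84, np.float64(-0.072), np.float64(0.048)), (0.92, np.float64(-0.021), np.float64(-0.003)), (0.96, np.float64(0.032), np.float64(-0.056)), (1.0, np.float64(0.059), np.float64(-0.076)), (1.04, np.float64(0.089), np.float64(-0.105)), (1.08, np.float64(0.129), np.float64(-0.139)), (1.12, np.float64(0.138), np.float64(-0.154)), (1.16, np.float64(0.172), np.float64(-0.189))] t41.32 F [-4.7  0.6 15.5]
up t42.17 p [0.4876 0.0112 0.1752] psi 0.568 q7 -0.878 F [-0.5 -0.4 -0.3] M [-0.005  0.034  0.029] tau7 -0.266 gap 0.0399 ff 0.0
```

```bash
python3 - <<'E'
from kn import *; from vis import *
i=1; move_to([*P[1],0.175],quat(A[1]-0.8+np.pi)); 
im=cv2.cvtColor(grab_frame('top'),cv2.COLOR_RGB2BGR); cv2.imwrite('pics/top2.png',cv2.resize(im[160:270,265:380],None,fx=5,fy=5,interpolation=cv2.INTER_CUBIC))
g=im.max(2); rep('x')
for i in (0,3,2):
    u=proj('top',[*P[i],0.113]); m=((g<75)&(cv2.circle(np.zeros_like(g),tuple(int(round(v)) for v in u),11,255,-1)>0))
    ys,xs=np.nonzero(m)
    if len(xs)<20: print(i,'hidden',len(xs)); continue
    Q=np.array([ray('top',(x,y),0.113)[:2] for x,y in zip(xs,ys)]); w,v=np.linalg.eigh(np.cov(Q.T)); d=v[:,1]
    print(i,len(xs),Q.mean(0).round(4),P[i].round(4),'ang %.3f'%(np.arctan2(d[1],d[0])%np.pi),np.sqrt(12*w).round(3))
E
```

```text
x t43.91 p [0.5927 0.0225 0.1746] psi 2.528 q7 1.042 F [-0.4 -0.2  0.1] M [-0.023  0.018 -0.022] tau7 0.004 gap 0.0400 ff 0.0
0 67 [ 0.6012 -0.0823] [ 0.6047 -0.0829] ang 2.064 [0.011 0.043]
3 42 [ 0.4841 -0.0014] [0.4875 0.0107] ang 3.068 [0.006 0.05 ]
2 50 [ 0.4979 -0.0939] [ 0.4993 -0.0947] ang 2.285 [0.008 0.044]
```

View pics/top2.png

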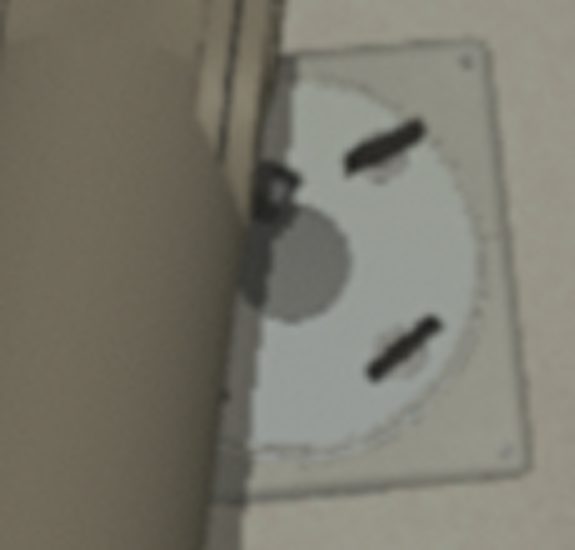

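Knob 0's wing at (385,148) sits near 2.06 rad against the tool's last 1.98, so it relaxed about 0.09 rad on release, as expected for a clamped knob. Knob 2 at (403,348) is where I left it, and knobs 1 and 3 are hidden by the arm. Next, the second pair.

```bash
python3 - <<'E'
from kn import *
if seat2(1,np.pi,first=0.62,stop=0.15): release(1)
E
```

```text
1 [(0.62, np.float64(-0.118), np.float64(0.091)), (0.7, np.float64(-0.098), np.float64(0.079)), (0.78, np.float64(-0.091), np.float64(0.063)), (0.86, np.float64(-0.018), np.float64(0.012)), (0.9, np.float64(0.039), np.float64(-0.045)), (0.94, np.float64(0.043), np.float64(-0.062)), (0.98, np.float64(0.089), np.float64(-0.1)), (1.02, np.float64(0.097), np.float64(-0.12)), (1.06, np.float64(0.136), np.float64(-0.144)), (1.1, np.float64(0.166), np.float64(-0.187))] t48.92 F [-2.9  0.2 12.2]
up t49.77 p [0.5931 0.0226 0.1756] psi 1.429 q7 0.047 F [ 0.4 -1.2 -0.2] M [-0.015  0.036 -0.033] tau7 -0.055 gap 0.0398 ff 0.0
```

```bash
python3 - <<'E'
from kn import *; from vis import *
if seat2(2,0,first=0.7,stop=0.15):
    release(2); servo_line([0.42,-0.12,0.24],vel=0.3) if False else None
    q=read_state()['q'].copy(); q[0]-=0.7; q[1]-=0.25; movej(q); rep('away')
    im=cv2.cvtColor(grab_frame('top'),cv2.COLOR_RGB2BGR); cv2.imwrite('pics/top3.png',cv2.resize(im[150:280,255:390],None,fx=4,fy=4,interpolation=cv2.INTER_CUBIC))
    g=im.max(2)
    for i in range(4):
        u=proj('top',[*P[i],0.113]); m=((g<75)&(cv2.circle(np.zeros_like(g),tuple(int(round(v)) for v in u),11,255,-1)>0))
        ys,xs=np.nonzero(m)
        if len(xs)<20: print(i,'hidden'); continue
        Q=np.array([ray('top',(x,y),0.113)[:2] for x,y in zip(xs,ys)]); w,v=np.linalg.eigh(np.cov(Q.T)); d=v[:,1]
        print(i,len(xs),Q.mean(0).round(4),P[i].round(4),'ang %.3f'%(np.arctan2(d[1],d[0])%np.pi),np.sqrt(12*w).round(3))
E
```

```text
2 [(0.7, np.float64(-0.102), np.float64(0.094)), (0.78, np.float64(-0.105), np.float64(0.068)), (0.86, np.float64(-0.042), np.float64(0.017)), (0.94, np.float64(0.019), np.float64(-0.032)), (0.98, np.float64(0.064), np.float64(-0.085)), (1.02, np.float64(0.087), np.float64(-0.101)), (1.06, np.float64(0.11), np.float64(-0.122)), (1.1, np.float64(0.156), np.float64(-0.162))] t54.76 F [-4.   0.7 14.2]
up t55.61 p [ 0.4995 -0.0944  0.1753] psi 1.188 q7 -0.049 F [0.2 0.1 0.3] M [ 0.002 -0.009 -0.027] tau7 -0.120 gap 0.0400 ff 0.0
away t56.98 p [0.4427 0.2618 0.2342] psi 1.894 q7 -0.049 F [-1.1 -0.1 -0.4] M [-0.285 -0.019 -0.05 ] tau7 0.001 gap 0.0403 ff 0.0
0 62 [ 0.6015 -0.0826] [ 0.6047 -0.0829] ang 2.083 [0.01  0.041]
1 68 [0.5891 0.0217] [0.5929 0.0225] ang 1.446 [0.011 0.042]
2 57 [ 0.4972 -0.0946] [ 0.4993 -0.0947] ang 1.246 [0.009 0.041]
3 48 [0.486  0.0095] [0.4875 0.0107] ang 0.644 [0.008 0.04 ]
```

View pics/top3.png

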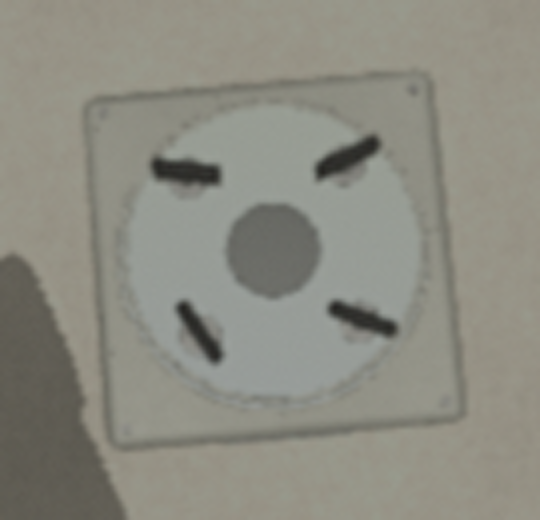

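The last picture shows all four wings, at (187,172), (348,158), (363,318) and (199,332), with the arm clear. They sit 0.02–0.1 rad back from where the tool left them, so they relaxed to their holding clamp, and the knobs' total turns agree within 0.15 rad, so the lid is level. Handing in.

```bash
python3 -c "
from bench import *
print(hand_in())"
```

```text
the job is handed in; nothing more can be done
None
```

I closed the lid in two crisscross rounds and handed the job in with about 57 s on the clock; no verdict came back. All four knobs felt seated by torque when let go. Knob 0, my first in round two, overshot: I misread the torque sign, backed it off and seated it again. I estimate its clamping force peaked at about 75–110 N, but I can't rule out that it briefly passed the 140 N crush limit.

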